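Turn a receiver over at the turning fence

TASK

Turn the flat grey receiver module over so that its brass contacts face up: with a fingertip push it along the table into the low aluminium fence until its far edge rides up and it stands on edge, leaning on the fence, then reach behind the fence and push its upper edge back towards the robot so that it falls over and lies flat in front of the fence. Only push, gently: never pinch it or lift it off the table, and leave the other loose things where they are.

Things in the scene. Friction and masses are not known exactly. Their poses are not given: they have to be found in the camera images.
- module: Flat glossy grey slab 60 (own x) x 80 (own y) x 8 mm (own z), about 70 g. One face has a white paper label (up at the start), the other flush brass contacts (down at the start). Origin: centre of the contact face; own z points to the label face, so down once turned over. It lies on the table on the fence's -x side, long edges within 25 degrees of the fence's line.
- module_center (a point): Centre of the module, mid-thickness (4 mm above the table when flat). Push its near edge, fingertip 2 to 5 mm above the table. With the finger's front 10 mm short of the foot line it leans on the fence at about 60 degrees and stays so when let go, top edge about 53 mm high and 26 mm beyond the foot line; pushed to the foot line it may stand upright.
- module_edge_a (a point): Middle of the module's long (80 mm) edge face on its own +x side, mid-thickness.
- module_edge_b (a point): Middle of the module's long (80 mm) edge face on its own -x side, mid-thickness.
- fence: Fixed aluminium fence, 300 mm long (own y), 40 mm high, slick against the module (friction 0.2). Origin: on the table, middle of the foot line where its sloping toe meets the table; own x points level into the fence, away from the robot. Front face as (x, height) in mm: (0,0), (6,4.5), (12,13), (17,26), (18,40). Its back is at x = 21 above 36 mm height; below, gussets to x = 32; a flange 4 mm high to x = 68.
- fence_top (a point): Middle of the fence's upper front edge, 40 mm above the table, 18 mm beyond the foot line. The standing module's upper edge shows above it; pushed from behind at 44 to 52 mm height back to the foot line or a little past it, the module falls over on the robot's side.
- glue: Bystander, loose: glue bottle, 32 mm across, 75 mm high, near the fence's +y end. Origin: centre of its underside.
- servo: Bystander, loose: small blue servo motor, about 33 x 26 x 31 mm, near the fence's -y end. Origin: centre of its underside.
- battery: Bystander, loose: yellow battery pack, 30 x 70 x 20 mm. Origin: centre of its underside.
- mount: Bystander, loose: brass motor mount, disc 36 mm across with a stub, 42 mm high. Origin: centre of its underside.
- driver: Bystander, loose: screwdriver 170 mm long, lying along its own x.
- rib: Bystander, loose: bare plywood plate, 40 x 75 x 6 mm, with two dark round spots; not the module. Origin: centre of its underside.
There are look-alikes about, which are no part of the job. There is more than one size of the module; the one meant has the size given above.

How it is judged (in metres and radians):
On the way:
1. the module stands on edge at the fence (tilted 50 to 100 degrees from flat) (angle between module's own z axis and vertical between 0.87 and 1.75 rad and x of module_center in the frame of fence between -0.05 and 0.04 m), for 0.2 s.
At the end, for the whole second after the job is handed in: The module lies at rest on the table, turned over: its label face points down within 8 degrees, its centre is lower than 14 mm, in front of the fence (centre at most 150 mm from the foot line, and within the fence's length) (angle between module's own z axis and vertical above 3 rad and height (world z) of module_center below 0.014 m and linear speed of module below 0.02 m/s and angular speed of module below 0.2 rad/s and x of module_center in the frame of fence between -0.15 and 0.005 m and y of module_center in the frame of fence between -0.15 and 0.15 m); the robot touches nothing.
It fails at once if the module is lifted or carried: both its long edges are more than 18 mm above the table (height (world z) of each of module_edge_a, module_edge_b above 0.018 m).
It fails at once if the module is pinched or pressed hard: over 25 N between fingers and module (contact force between the fingers and module above 25 N).
It fails at once if one of the other loose things is moved by more than 20 mm (distance of any of glue, servo, battery, mount, driver, rib from where it was at the start of the episode above 0.02 m).
It also fails if it takes over 51 s, if anything falls off the work surface, if the arm or the gripper's body presses on something with over 40 N, if the wrist force passes 120 N, or if a joint passes its speed limit or range.

ROBOT

A 7-joint arm with a two-finger parallel gripper is mounted at the origin on the work surface. World frame = base frame: x ahead of the robot, y to its left, z up, the work surface at z = 0. Lengths are in mm, angles in rad, forces in N, time in s.
With the tool pointing down it reaches from about 350 to 900 mm from the base axis. Payload 7.2 kg.
Tool frame: the origin (TCP) lies on the front face of the gripper's body, between the roots of the fingers; the fingertips stand 80 mm ahead of it and the grasp point (between the pads) lies 61 mm ahead of it; z points along the fingers, y is the direction in which the jaws open and shut (so a half turn about z gives the same grasp; the last joint's range is limited). The gripper opens to 88 mm and grips with 3 to 60 N. Pads are 20 mm wide; open, the fingers measure 115 mm over their backs; the gripper's body (75 mm by 178 mm) begins 61 mm behind the grasp point.
Start: joints at [1.178, 0.411, -0.013, 1.596, 0.006, 1.134, -0.082], TCP at [199.437, -592.327, 302.653] pointing down, gripper open.
Joint ranges: [-2.95, 2.95], [-0.29, 1.99], [-1.47, 1.44], [0.14, 2.54], [-1.03, 4.17], [0.13, 1.85], [-2.86, 2.86]. Speed limits (rad/s): [2.39, 2.39, 3.01, 3.01, 3.14, 3.14, 3.14].

INTERFACE

Orientations are given as a unit quaternion [x, y, z, w].
In Python, from station import robot, viewer, spotter gives the robot as it stands.
- The arm moves only by the shell command python3 -m crank 'ROWS' [FORCE]. ROWS is text: rows parted by semicolons, each of 7 numbers parted by spaces: the turn, a rotation vector about the tool's x, y, z in rad, then the shift along the tool's x, y, z in mm, then the opening, from 0 (shut) to 1 (fully open). In form: rx ry rz x y z grip; .... A call has 1 to 12 rows; each row is the pose to reach, as a shift and turn from the pose commanded when the call began, along the tool's axes at that moment; what a row does not reach only later rows make up. A row lasts 1/8 s, in which the tool goes at most 62.5 mm and 10.7 degrees, less where a joint would pass 70% of its speed; a pose out of reach is approached as far as the arm can. A call with a gripper value outside its range is refused whole. The fingers move at their own pace and stop on an object; FORCE is the grip in N (left out, the last holds). Time passes only in rows, so rows that repeat a pose let the fingers close. It gives the time, the measured TCP pose, the force and the opening at its end, in the units of the state.
- robot.state(): the state, without advancing time (a new reading comes with each control period).
- viewer.snapshot(name): name is "scene" or "top"; returns a dict with "color" (400x640x3 uint8, red, green, blue), "vertical_fov" (degrees; the focal length in pixels is half the picture's height over the tangent of half this angle, whatever the lens; pixels are square), "cx", "cy" (the principal point, pixels), "rvec" (rotation vector, rad) and "tvec" (3), from world to camera coordinates, as OpenCV has them. Camera axes: x right, y down, z forward; pixel columns grow to the right and rows downward; lengths in mm; the calibration is good to about 2 mm. A picture is of the moment at which its call begins. There is no depth.
- robot.close_job(): hands the job in, once; it reports no verdict.
Trained networks look in a picture, given as the dict that the camera call returned (one of the last four; its "shot" number tells which), for a name from the list of things; names that differ only in an ending like _2 or _b are one class to them, and where a whole thing is asked for, a point or a joint stands for the part that bears it (a point fixed in the world has none). Each returns a list of dicts, best first, with "score" (0 to 1); they miss things now and then, are a little off and sometimes report something else, mostly with a low value. They report only what shows in the picture. A call takes as long as a camera call. They do not tell look-alikes from the thing itself.
- spotter.look_for(picture, name): "extent" ([left, top, width, height] in pixels, round what is visible of it).
- spotter.outline_of(picture, name): "mask" (400x640 bool, what is visible of it) and "extent" ([left, top, width, height] in pixels, round what is visible of it).
- spotter.pinpoint(picture, name): "at" ([row, column] in pixels: a listed point, or the origin of a listed thing).
The state is a dict: "t": time; "qpos": joint angles; "joint_velocities": joint speeds; "tau": joint torques, N m; "position": TCP position; "tcp_rot": TCP orientation; "ft_force": force on the tool from outside, world axes, zero at the start; "moment": the same for the moment, N m; "width": finger opening in mm.
Only numpy, scipy, OpenCV 4.12 (cv2) and the standard library are available. Lean on these libraries where they do the work, as an engineer would, in place of code of your own. Each camera call takes 0.05 s, during which the arm holds its last target. There are 200 camera calls.

## Working session

There is one attempt and no reset: what is moved stays moved. The work goes in short steps, Python scripts to look and compute and a shell command to move; the robot and the scene stay as the last step left them, time stands still between calls to the robot, and variables do not carry over. Pictures are saved under pics/ and viewed, on a budget of 10 in all, crops included, one or two more only if the job needs it, and the job is handed in when it is done.

```bash
mkdir -p pics; ls
cat > h.py <<'E'
import numpy as np, cv2
from station import robot, viewer, spotter
from scipy.spatial.transform import Rotation as R
def cam(p):
    f=200/np.tan(np.radians(p["vertical_fov"])/2)
    K=np.array([[f,0,p["cx"]],[0,f,p["cy"]],[0,0,1.]])
    return K,cv2.Rodrigues(np.array(p["rvec"],float))[0],np.array(p["tvec"],float).reshape(3)
def ray(p,rc,z=0):
    K,r,t=cam(p); d=r.T@np.linalg.inv(K)@np.array([rc[1],rc[0],1.]); o=-r.T@t
    return o+d*(z-o[2])/d[2]
def proj(p,X):
    K,r,t=cam(p); return cv2.projectPoints(np.array(X,float).reshape(-1,1,3),cv2.Rodrigues(r)[0],t,K,None)[0].reshape(-1,2)
def save(p,n): cv2.imwrite("pics/"+n,p["color"][:,:,::-1])
E
python3 - <<'E'
from h import *
print(robot.state())
P={n:viewer.snapshot(n) for n in("scene","top")}
for n,p in P.items():
    save(p,n+"0.png"); K,r,t=cam(p); print(n,K[0,0],p["cx"],p["cy"],-r.T@t)
    for k in p:
        if k not in("color","vertical_fov","cx","cy","rvec","tvec"): print(k,p[k])
    for q in("module","rib","fence","glue","servo","battery","mount","driver"):
        for d in spotter.look_for(p,q)[:4]: print(n,q,d["extent"],round(d["score"],2))
    for q,z in(("module_center",4),("fence",0),("fence_top",40),("module",0),("glue",0),("servo",0)):
        for d in spotter.pinpoint(p,q)[:4]: print(n,q,d["at"],round(d["score"],2),ray(p,d["at"],z).round())
E
```

```text
pics
{'t': 0.0, 'qpos': array([ 1.17781101,  0.41190472, -0.01269854,  1.5970302 ,  0.00560849,
        1.1343103 , -0.08220457]), 'joint_velocities': array([-6.14572464e-04,  2.73217475e-03,  5.94237426e-05, -7.63626972e-04,
       -5.05677260e-04,  6.78707277e-04,  1.90503108e-03]), 'tau': array([-6.37770609e-04, -5.87946510e+01,  6.41980302e-01, -2.91071588e+01,
       -5.37452521e-02,  1.83441443e-02,  1.48104259e-04]), 'position': array([ 199.27983667, -591.98118029,  301.81171785]), 'tcp_rot': array([ 9.86842033e-01,  1.61685339e-01, -1.93361417e-04, -7.85010562e-04]), 'ft_force': array([ 0.15418607, -0.06912331,  0.1868045 ]), 'moment': array([-0.00923815,  0.03260172, -0.03440274]), 'width': 87.75101012728207}
scene 365.91129893252946 318.0241362799937 196.98435146394442 [1053.88576856 -460.7407245   573.36150884]
shot 1
scene module [331.5, 191.9, 35.1, 25.7] 0.7
scene module [297.3, 186.5, 18.2, 12.5] 0.62
scene module [359.2, 170.5, 20.2, 16.3] 0.57
scene rib [153.3, 230.0, 36.9, 28.0] 0.62
scene fence [301.1, 210.4, 131.1, 66.4] 0.61
scene glue [404.2, 183.5, 18.5, 29.0] 
[... 1372 characters left out ...]
top module_center [187.1, 287.8] 0.95 [545.  61.   4.]
top module_center [226.8, 304.4] 0.81 [431.  11.   4.]
top module_center [209.2, 244.2] 0.8 [479. 186.   4.]
top module_center [175.9, 286.7] 0.21 [578.  65.   4.]
top fence [156.0, 308.7] 0.71 [639.   3.   0.]
top fence [238.0, 424.6] 0.56 [ 404. -337.    0.]
top fence [150.8, 255.0] 0.24 [651. 161.   0.]
top fence_top [145.2, 311.8] 0.96 [662.  -7.  40.]
top module [187.2, 287.3] 0.89 [545.  63.   0.]
top module [228.7, 303.3] 0.72 [425.  14.   0.]
top module [205.9, 246.2] 0.7 [489. 181.   0.]
top module [148.9, 312.5] 0.18 [660.  -8.   0.]
top glue [152.5, 254.0] 0.45 [646. 163.   0.]
top servo [195.7, 360.8] 0.61 [ 524. -152.    0.]
```

Run:
```python
import cv2
a=cv2.imread("pics/top0.png")[100:270,170:390]; cv2.imwrite("pics/topc.png",cv2.resize(a,None,fx=3.5,fy=3.5,interpolation=2))
```

```text
(no output)
```

View pics/topc.png

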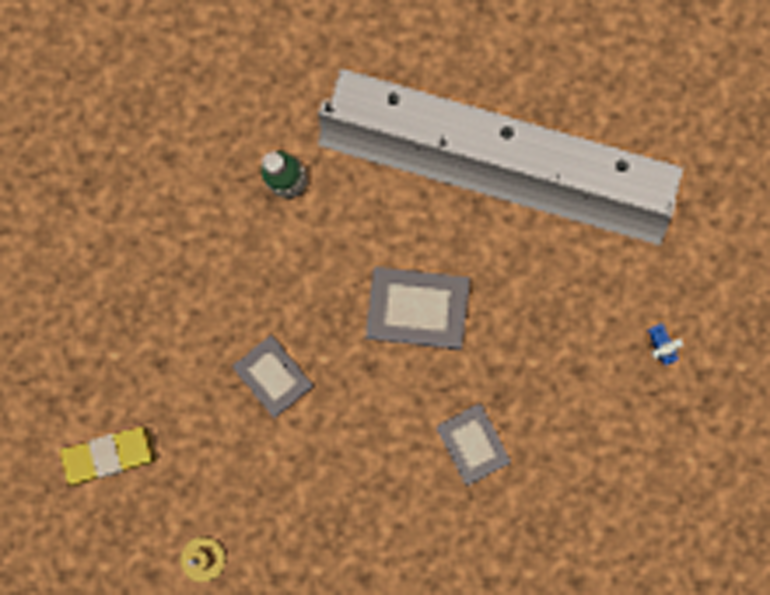

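View pics/scene0.png

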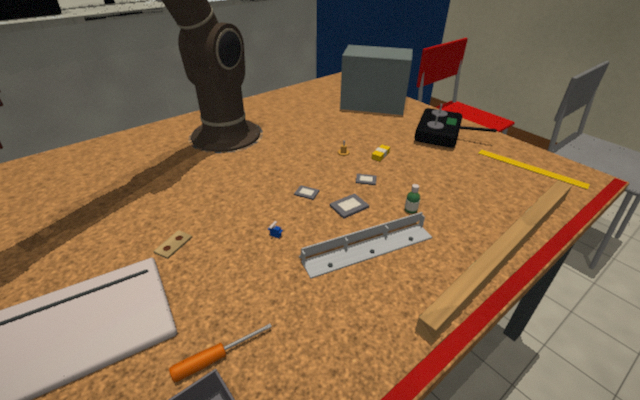

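The top view (crop) shows three grey slabs with labels: at full-picture pixels (row, col) A (188,289), B (207,247), C (227,305). A is the large one, about 80x60 mm; B and C are about 57x42. The plywood rib lies at (244,173) in the scene view. I choose A. The fence runs from (141,262) to (169,359), with glue at (149,251) and servo at (198,360).

Run:
```python
from h import *
p=viewer.snapshot("top")
for q,z in(("module",8),("glue",30),("servo",15)):
    for d in spotter.outline_of(p,q)[:3]:
        c=np.argwhere(d["mask"]).astype(float)
        w=np.array([ray(p,x,z)[:2] for x in c]).astype(np.float32)
        print(q,d["score"],cv2.minAreaRect(w),w.min(0),w.max(0))
# fence corners read from the crop (col,row)
for n,z,(a,b) in(("foot",0,((320,146),(660,241))),("topfront",40,((322,111),(668,209))),("flange back",4,((342,69),(682,167)))):
    A,B=[ray(p,(y/3.5+100-.4,x/3.5+170-.4),z)[:2] for x,y in(a,b)]
    d=A-B; print(n,A,B,np.linalg.norm(d),"normal yaw deg",np.degrees(np.arctan2(-d[0],d[1])),"mid",(A+B)/2)
for d in spotter.outline_of(p,"fence")[:1]:
    print(cv2.minAreaRect(np.argwhere(d["mask"])[:,::-1].astype(np.float32)))
x=cv2.resize(p["color"][125:215,245:375],None,fx=6,fy=6,interpolation=cv2.INTER_CUBIC)
cv2.imwrite("pics/close.png",x[:,:,::-1])
```

```text
module 0.84 ((485.19207763671875, 176.61785888671875), (57.61748504638672, 42.800479888916016), 39.99748992919922) [453.43066 148.08116] [516.84894 206.09126]
module 0.81 ((432.8609924316406, 8.257177352905273), (52.65864562988281, 37.19430923461914), 27.632848739624023) [404.49316  -16.987396] [461.85864   32.373787]
module 0.79 ((542.6314697265625, 57.408470153808594), (79.86190032958984, 62.67949676513672), 84.6013412475586) [510.27954  17.18905] [576.6706   97.89742]
glue 0.68 ((650.0228271484375, 168.50588989257812), (39.11266326904297, 30.33403778076172), 46.00086975097656) [632.5752  149.77249] [667.50653 184.58336]
servo 0.39 ((516.5286865234375, -144.09693908691406), (26.411264419555664, 16.39151954650879), 45.60194778442383) [ 504.2689 -153.5267] [ 530.21674 -136.08932]
foot [679.82790036 143.72101409] [ 604.12193855 -143.28639429] 296.82426639156637 normal yaw deg -14.776734094191127 mid [6.41974919e+02 2.17309897e-01]
topfront [699.55073453 136.81570394] [ 623.89302901 -145.54793658] 292.32398787930225 normal yaw deg -14.999734203425252 mid [661.72188177  -4.36611632]
flange back [745.21092056 126.56621654] [ 666.60898113 -160.90007028] 298.01867548487877 normal yaw deg -15.2925939103563 mid [705.90995085 -17.16692687]
((250.50001525878906, 149.0), (13.435027122497559, 10.60660171508789), 45.0)
```

View pics/close.png

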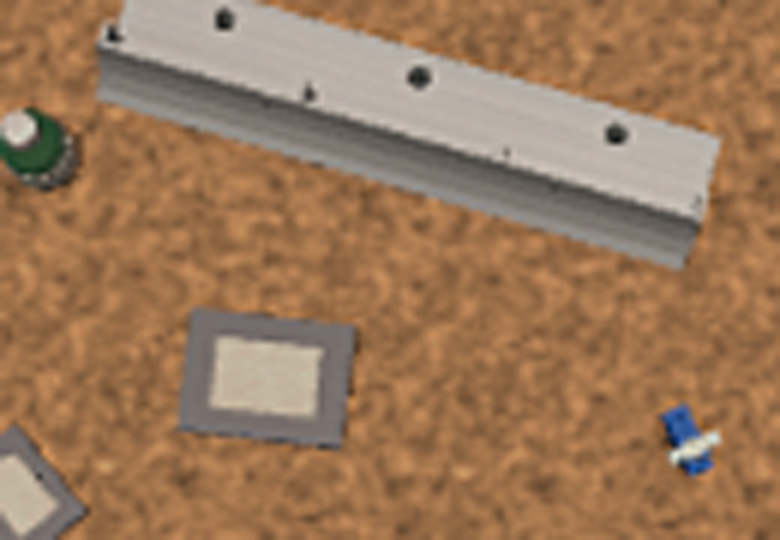

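Close crop confirms slab A: label up, roughly 80x62 mm, its centre at (543,59), about 10° off the fence line. The fence foot's midpoint is (642,0), with its normal at yaw -15°. Plan: two slightly open fingertips push along the fence's x.

```bash
cat >> h.py <<'E'
Y=np.radians(-15); O=np.array([642,0.]); UX=np.array([np.cos(Y),np.sin(Y)]); UY=np.array([-UX[1],UX[0]])
def w2f(p): d=np.array(p[:2])-O; return np.array([d@UX,d@UY])
def f2w(x,y): return O+x*UX+y*UY
def where():
    s=robot.state(); T=R.from_quat(s["tcp_rot"]); print("t",s["t"],"fence",w2f(s["position"]).round(1),"z",s["position"][2].round(1),"F",s["ft_force"].round(1),"q",s["qpos"].round(2),"w",s["width"].round(1)); return s,T
G=R.from_matrix(np.column_stack([[*UX,0],[*-UY,0],[0,0,-1]]))
def row(x,y,z):
    s,T=where(); d=T.inv().apply(np.r_[f2w(x,y),z]-s["position"]); print("row",(T.inv()*G).as_rotvec().round(3),d.round(1))
E
python3 -c "
from h import *
row(-175,31,160)"
```

```text
Traceback (most recent call last):
  File "h.py", line 21, in row
    s,T=where(); d=T.inv().apply(np.r_[f2w(x,y),z]-s["position"]); print("row",(T.inv()*G).as_rotvec().round(3),d.round(1))
        ~~~~~^^
  File "h.py", line 18, in where
    s=robot.state(); T=R.from_quat(s["tcp_rot"]); print("t",s["t"],"fence",w2f(s["position"]).round(1),"z",s["position"][2].round(1),"F",s["ft_force"].round(1),"q",s["qpos"].round(2),"w",s["width"].round(1)); return s,T
                                                                                                                                                                                           ^^^^^^^^^^^^^^^^
AttributeError: 'float' object has no attribute 'round'
```

```bash
sed -i 's/s\["width"\].round(1)/round(s["width"],1)/' h.py
python3 -c "
from h import *
row(-175,31,160)"
```

```text
t 1.75 fence [-274.2 -686.7] z 302.7 F [-1.4  0.7 -0.5] q [ 1.18  0.41 -0.01  1.6   0.01  1.13 -0.08] w 88.0
row [0.    0.    0.587] [ 479.9 -542.8  142.6]
```

```bash
python3 -m crank '0 0 0.15 80 -90 20 0.45; 0 0 0.3 110 -125 35 0.45; 0 0 0.45 147 -167 47 0.45; 0 0 0.587 184 -208 58 0.45; 0 0 0.587 221 -250 69 0.45; 0 0 0.587 258 -291 80 0.45; 0 0 0.587 295 -333 91 0.45; 0 0 0.587 332 -375 102 0.45; 0 0 0.587 369 -417 112 0.45; 0 0 0.587 406 -459 122 0.45; 0 0 0.587 443 -501 133 0.45; 0 0 0.587 480 -543 143 0.45'; python3 -c "
from h import *
row(-175,31,84)"
```

```text
t: 3.25
position: [481.8, 77.2, 159.5]
tcp_rot: [0.991, -0.131, 0.0, -0.0]
ft_force: [1.6, -0.6, 0.0]
width: 39.6
t 3.25 fence [-174.7   33.1] z 159.5 F [ 1.6 -0.6  0. ] q [-0.01  0.39 -0.3   2.05  0.17  0.73 -2.25] w 39.6
row [-0.    -0.001 -0.001] [-0.3  2.1 75.5]
```

```bash
python3 -m crank '0 0 0 0 2 25 0.45; 0 0 0 0 2 50 0.45; 0 0 0 0 2 68 0.45; 0 0 0 0 2 76 0.45; 0 0 0 0 2 76 0.45; 0 0 0 0 2 76 0.45'
python3 - <<'E'
from h import *
where()
a=viewer.snapshot("top"); b=viewer.snapshot("scene")
A=cv2.resize(a["color"][120:240,220:380],(800,600),interpolation=2)[:, :, ::-1]
B=cv2.resize(b["color"][150:270,270:430],(800,600),interpolation=2)[:, :, ::-1]
cv2.imwrite("pics/s2.png",B); cv2.imwrite("pics/t2.png",A)
for x,y in((-148,0),(-148,60)): print(proj(b,[*f2w(x,y),0]))
E
```

```text
t: 4.0
position: [481.0, 73.6, 84.3]
tcp_rot: [0.991, -0.131, 0.001, -0.0]
ft_force: [0.0, 0.9, 0.5]
width: 39.4
t 4.0 fence [-174.5   29.4] z 84.3 F [0.  0.9 0.5] q [-0.05  0.51 -0.26  2.1   0.24  0.56 -2.31] w 39.4
[[331.55177334 201.17102381]]
[[352.16692169 195.62414435]]
```

View pics/s2.png

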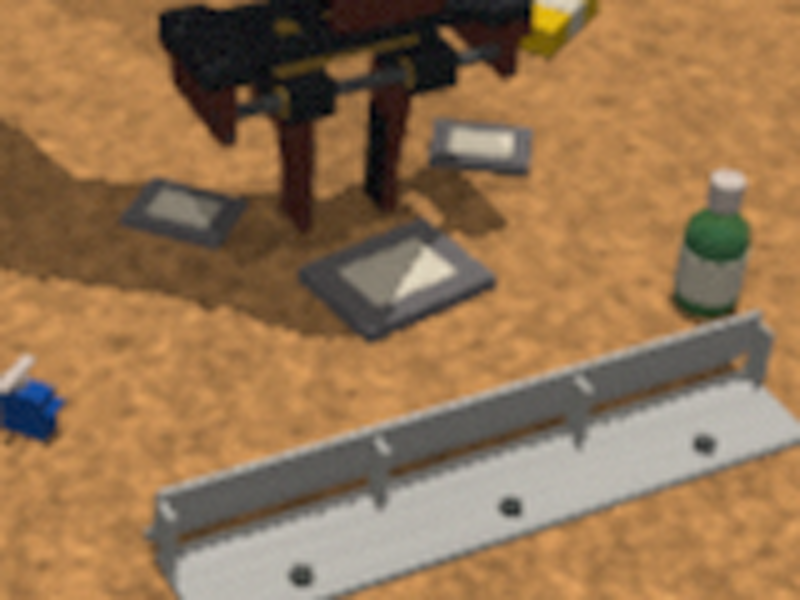

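The fingertips stand at crop (300,215) and (385,195), just behind the module's near edge, which runs (300,275)-(420,225). The bystanders are clear. Push.

```bash
python3 -m crank '0 0 0 8 0 0 0.45; 0 0 0 16 0 0 0.45; 0 0 0 24 0 0 0.45; 0 0 0 32 0 0 0.45; 0 0 0 40 0 0 0.45; 0 0 0 48 0 0 0.45; 0 0 0 56 0 0 0.45; 0 0 0 64 0 0 0.45; 0 0 0 72 0 0 0.45; 0 0 0 80 0 0 0.45; 0 0 0 88 0 0 0.45; 0 0 0 96 0 0 0.45'
python3 - <<'E'
from h import *
where()
a=viewer.snapshot("top"); b=viewer.snapshot("scene")
B=cv2.resize(b["color"][150:270,270:430],(800,600),interpolation=2)[:, :, ::-1]
cv2.imwrite("pics/s3.png",B)
E
```

```text
t: 5.6
position: [573.7, 48.5, 83.6]
tcp_rot: [0.991, -0.131, -0.0, 0.0]
ft_force: [-0.6, 0.4, 1.4]
width: 39.6
t 5.6 fence [-78.5  29.2] z 83.6 F [-0.6  0.4  1.4] q [ 0.02  0.62 -0.25  1.88  0.23  0.67 -2.2 ] w 39.6
```

View pics/s3.png

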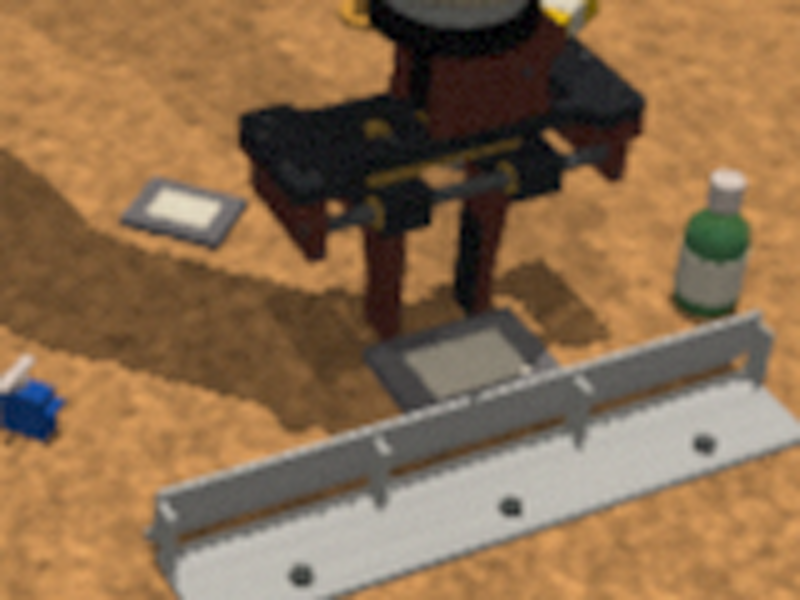

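The module is now square to the fence and against both fingers, with its far edge at the foot. Push on more slowly.

```bash
python3 -m crank '0 0 0 5 0 0 0.45; 0 0 0 10 0 0 0.45; 0 0 0 14 0 0 0.45; 0 0 0 18 0 0 0.45; 0 0 0 22 0 0 0.45; 0 0 0 26 0 0 0.45; 0 0 0 30 0 0 0.45; 0 0 0 34 0 0 0.45; 0 0 0 38 0 0 0.45; 0 0 0 42 0 0 0.45; 0 0 0 45 0 0 0.45; 0 0 0 48 0 0 0.45'
python3 - <<'E'
from h import *
where()
b=viewer.snapshot("scene")
B=cv2.resize(b["color"][150:270,270:430],(800,600),interpolation=2)[:, :, ::-1]
cv2.imwrite("pics/s4.png",B)
E
```

```text
t: 7.2
position: [619.8, 36.2, 83.6]
tcp_rot: [0.991, -0.131, -0.0, 0.0]
ft_force: [-0.1, -0.0, 0.8]
width: 39.3
t 7.2 fence [-30.8  29.2] z 83.6 F [-0.1 -0.   0.8] q [ 0.04  0.67 -0.25  1.77  0.23  0.73 -2.16] w 39.3
```

View pics/s4.png

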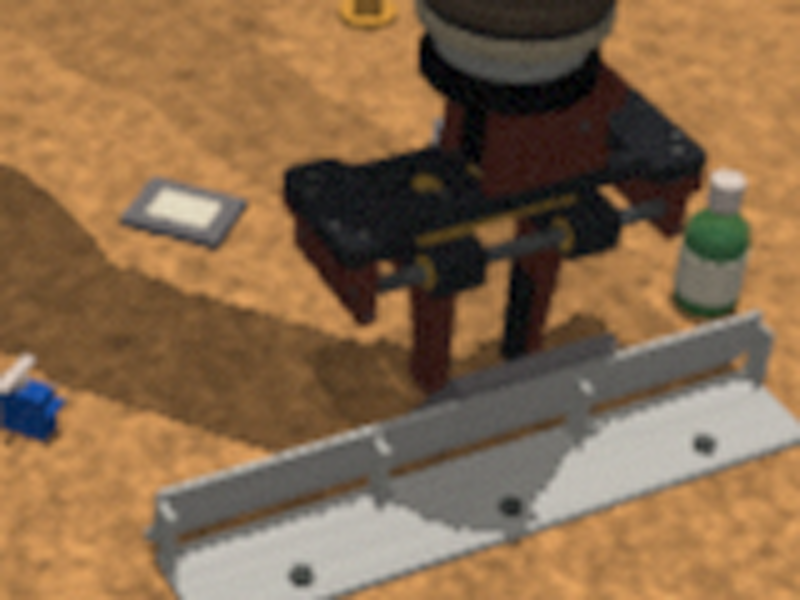

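The upper edge now shows above the fence, at crop (430-610, 400-340). Push the last 13 mm to the leaning position.

```bash
python3 -m crank '0 0 0 3 0 0 0.45; 0 0 0 6 0 0 0.45; 0 0 0 8 0 0 0.45; 0 0 0 10 0 0 0.45; 0 0 0 11.5 0 0 0.45; 0 0 0 12.5 0 0 0.45; 0 0 0 12.5 0 0 0.45; 0 0 0 12.5 0 0 0.45; 0 0 0 12.5 0 0 0.45'
python3 - <<'E'
from h import *
where()
b=viewer.snapshot("scene")
B=cv2.resize(b["color"][150:270,270:430],(800,600),interpolation=2)[:, :, ::-1]
cv2.imwrite("pics/s5.png",B)
for x,z in((26,53),(18,40)):
  for y in(-10,70):
    u=proj(b,[*f2w(x,y),z])[0]; print(x,y,z,(u-[270,150])*5)
E
```

```text
t: 8.38
position: [631.7, 33.0, 83.6]
tcp_rot: [0.991, -0.131, 0.0, 0.0]
ft_force: [-1.5, -0.0, -0.1]
width: 39.7
t 8.375 fence [-18.5  29.2] z 83.6 F [-1.5 -0.  -0.1] q [ 0.04  0.69 -0.25  1.74  0.23  0.75 -2.15] w 39.7
26 -10 53 [467.43402034 391.7362328 ]
26 70 53 [626.17506389 343.17774659]
18 -10 40 [455.791498   402.84879714]
18 70 40 [612.26123176 354.74236999]
```

View pics/s5.png

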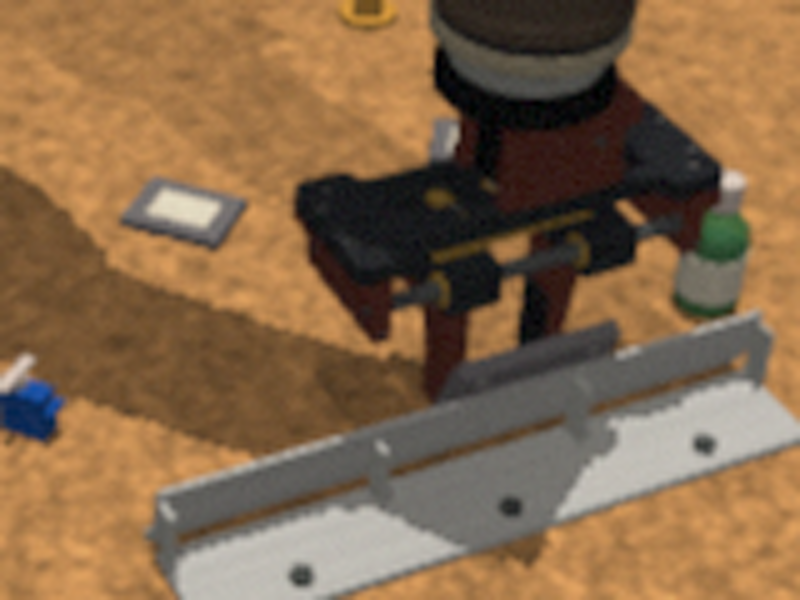

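The module stands leaning, its upper edge at crop (455,375)-(615,325), well above the fence. Back off, rise and go over behind the fence.

```bash
python3 -m crank '0 0 0 -2 0 0 0.45; 0 0 0 -6 0 0 0.45; 0 0 0 -14 0 0 0.45; 0 0 0 -22 0 0 0.45; 0 0 0 -24 0 -40 0.45; 0 0 0 -24 0 -85 0.45; 0 0 0 -10 0 -115 0.45; 0 0 0 30 0 -120 0.45; 0 0 0 70 0 -120 0.45; 0 0 0 98 0 -120 0.45; 0 0 0 98 0 -120 0.45; 0 0 0 98 0 -120 0.45'
python3 - <<'E'
from h import *
row(78,28,128)
b=viewer.snapshot("scene");a=viewer.snapshot("top")
B=cv2.resize(b["color"][150:270,270:430],(800,600),interpolation=2)[:, :, ::-1]
cv2.imwrite("pics/s6.png",B)
for p in(a,b):
  for q in("module","module_center"):
    for d in spotter.pinpoint(p,q)[:3]: print(q,d["at"],d["score"],w2f(ray(p,d["at"],26)).round())
E
```

```text
t: 9.93
position: [725.3, 8.2, 203.3]
tcp_rot: [0.991, -0.13, -0.001, -0.0]
ft_force: [0.1, 0.7, 0.1]
width: 39.7
t 9.925 fence [78.3 29.5] z 203.3 F [0.1 0.7 0.1] q [ 0.08  0.68 -0.26  1.4   0.18  1.08 -2.04] w 39.7
row [0.    0.001 0.   ] [-0.2  1.5 75.3]
module [207.7, 246.1] 0.85 [-200.  129.]
module [144.8, 300.5] 0.6 [16. 31.]
module [229.1, 305.1] 0.49 [-212.  -49.]
module_center [208.4, 246.3] 0.84 [-202.  128.]
module_center [156.7, 302.6] 0.5 [-15.  16.]
module_center [149.4, 300.6] 0.37 [ 3. 27.]
module [192.0, 306.8] 0.61 [-177.  -56.]
module [226.2, 372.6] 0.57 [ 2. 30.]
module_center [191.0, 306.1] 0.78 [-182.  -56.]
module_center [225.8, 372.2] 0.73 [ 1. 29.]
```

View pics/s6.png

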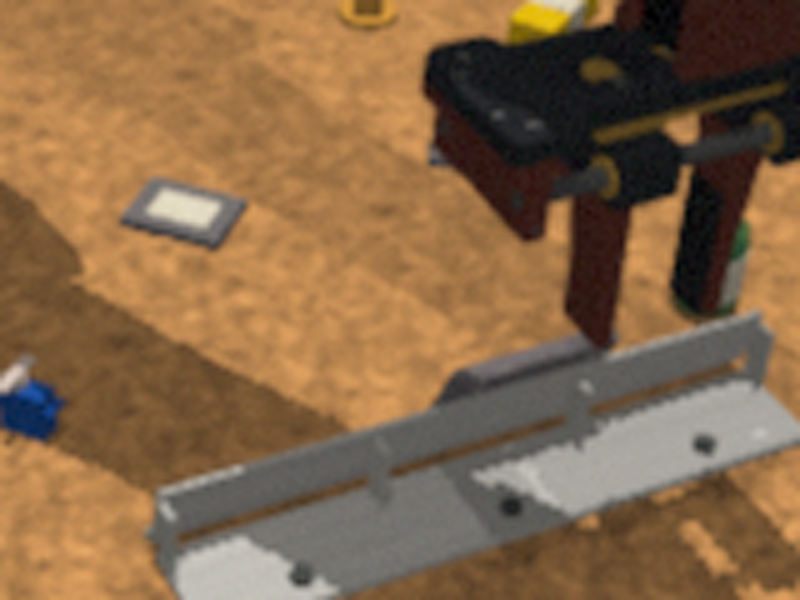

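The module still leans there, upper edge at crop (455,375)-(610,340), centre at about fence (2,28). Descend behind it to a tip height of 48 mm and push back.

```bash
python3 -m crank '0 0 0 0 1.5 40 0.45; 0 0 0 0 1.5 70 0.45; 0 0 0 0 1.5 75 0.45; 0 0 0 0 1.5 75 0.45; 0 0 0 -12 1.5 75 0.45; 0 0 0 -24 1.5 75 0.45; 0 0 0 -30 1.5 75 0.45; 0 0 0 -35 1.5 75 0.45; 0 0 0 -39 1.5 75 0.45; 0 0 0 -43 1.5 75 0.45; 0 0 0 -47 1.5 75 0.45; 0 0 0 -51 1.5 75 0.45' && python3 -m crank '0 0 0 -4 0 0 0.45; 0 0 0 -8 0 0 0.45; 0 0 0 -12 0 0 0.45; 0 0 0 -16 0 0 0.45; 0 0 0 -20 0 0 0.45; 0 0 0 -24 0 0 0.45; 0 0 0 -27 0 0 0.45; 0 0 0 -27 0 0 0.45; 0 0 0 -27 0 0 0.45'
python3 - <<'E'
from h import *
where()
b=viewer.snapshot("scene")
B=cv2.resize(b["color"][150:270,270:430],(800,600),interpolation=2)[:, :, ::-1]
cv2.imwrite("pics/s7.png",B)
E
```

```text
t: 11.72
position: [676.5, 19.4, 128.6]
tcp_rot: [0.991, -0.131, -0.0, 0.0]
ft_force: [-0.3, -0.1, 0.1]
width: 39.7
t: 12.85
position: [650.7, 26.3, 128.7]
tcp_rot: [0.991, -0.131, 0.0, 0.0]
ft_force: [-0.1, 0.4, 0.1]
width: 39.5
t 12.85 fence [ 1.6 27.7] z 128.7 F [-0.1  0.4  0.1] q [ 0.06  0.65 -0.26  1.67  0.21  0.85 -2.11] w 39.5
```

View pics/s7.png

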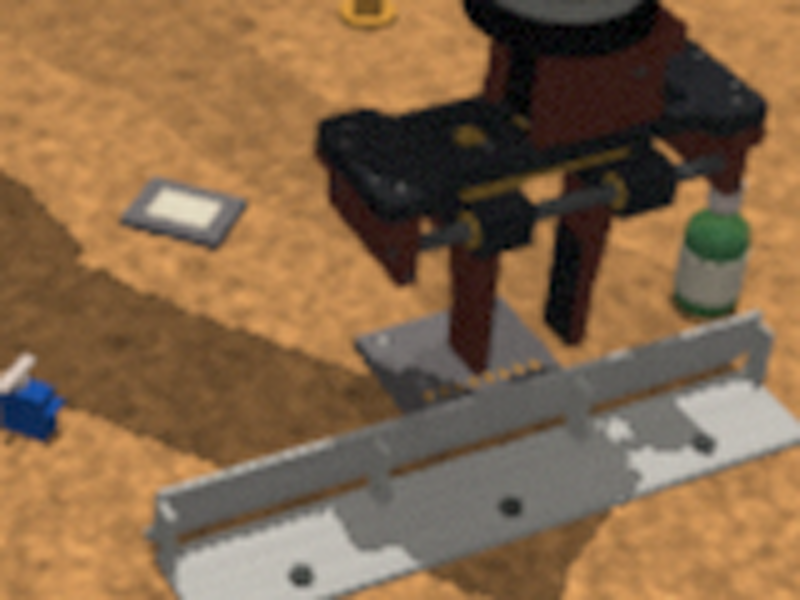

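The module has fallen towards the robot; brass contacts are visible at crop (425-540, 395-365). Rise clear, swing the arm aside and check that it lies flat.

```bash
python3 -m crank '0 0 0 0 0 -40 0.45; 0 0 0 0 0 -90 0.45; 0 0 0 0 50 -120 0.45; 0 0 0 0 110 -120 0.45; 0 0 0 0 170 -120 0.45; 0 0 0 0 230 -120 0.45; 0 0 0 0 260 -120 0.45; 0 0 0 0 260 -120 0.45; 0 0 0 0 260 -120 0.45'
python3 - <<'E'
from h import *
where()
b=viewer.snapshot("scene");a=viewer.snapshot("top")
for p in(a,b):
  for d in spotter.pinpoint(p,"module_center")[:3]: print(d["at"],d["score"],w2f(ray(p,d["at"],4)).round())
  for d in spotter.outline_of(p,"module")[:3]:
    w=np.array([w2f(ray(p,x,8)) for x in np.argwhere(d["mask"])]).astype(np.float32); print("rect",d["score"],cv2.minAreaRect(w))
  for q in("glue","servo"):
    for d in spotter.pinpoint(p,q)[:1]: print(q,d["at"],ray(p,d["at"],0).round())
B=cv2.resize(b["color"][190:250,310:410],(800,480),interpolation=2)
A=cv2.resize(a["color"][130:205,245:370],(800,480),interpolation=2)
cv2.imwrite("pics/s8.png",cv2.resize(np.vstack([A,B]),(500,600))[:,:,::-1])
E
```

```text
t: 14.02
position: [583.7, -223.3, 248.7]
tcp_rot: [0.991, -0.13, 0.0, -0.001]
ft_force: [0.2, 0.2, 0.7]
width: 39.0
t 14.025 fence [   1.5 -230.8] z 248.7 F [0.2 0.2 0.7] q [ 0.46  0.47 -0.24  1.64  0.13  1.04 -1.65] w 39.0
[167.0, 295.6] 0.75 [-47.  29.]
[206.2, 245.1] 0.61 [-197.  137.]
[224.8, 303.2] 0.59 [-202.  -39.]
rect 0.94 ((-43.50191116333008, 28.16839599609375), (77.81280517578125, 59.60090255737305), 88.72380065917969)
rect 0.77 ((-205.05038452148438, -46.11109161376953), (53.969234466552734, 41.04308319091797), 42.627994537353516)
rect 0.71 ((-197.5225372314453, 128.17111206054688), (57.42573928833008, 42.40730285644531), 61.23919677734375)
glue [150.9, 254.1] [651. 163.   0.]
servo [168.7, 293.2] [600.  47.   0.]
[219.6, 362.1] 0.75 [-49.  33.]
[192.2, 304.8] 0.75 [-206.  -50.]
[177.3, 367.3] 0.59 [-202.  137.]
rect 0.81 ((-46.83617401123047, 27.770122528076172), (62.011619567871094, 84.57669830322266), 2.5336880683898926)
rect 0.8 ((-201.13314819335938, -46.56886291503906), (58.74906539916992, 49.877098083496094), 43.32539367675781)
rect 0.67 ((-193.6132354736328, 127.63983154296875), (54.754127502441406, 49.434326171875), 56.51810836791992)
glue [208.3, 409.2] [643. 172.   0.]
servo [232.1, 273.0] [ 504. -144.    0.]
```

View pics/s8.png

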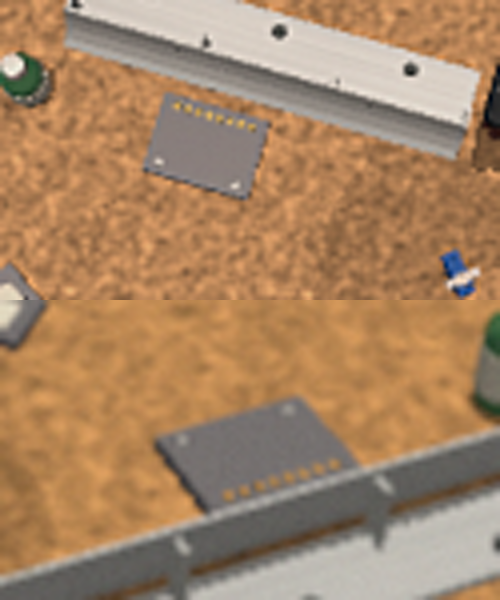

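The module lies flat, contacts up, with a visible gap to the fence: centre about 45 mm in front of the foot line, far edge about 15 mm short of it. Glue and servo are where they were.

```bash
python3 -c "
from h import *
where(); print(robot.close_job())"
```

```text
t 14.525 fence [   1.4 -232.1] z 248.7 F [ 0.9  0.1 -1.1] q [ 0.46  0.47 -0.24  1.64  0.13  1.04 -1.65] w 39.6
the job is handed in; nothing more can be done
None
```

The module is turned over and lies with its brass contacts up in front of the fence. I handed the job in at about 14.5 s, and no verdict was reported.

- **How:** I pushed it into the fence with two slightly open fingertips, which also squared it to the fence. It stood leaning there. I then went over the fence and pushed its upper edge back from behind at about 48 mm height.
- **Final position:** both cameras put its centre about 45 mm in front of the foot line and about 28 mm along the fence towards +y. Its outline in the top view measures about 60 x 78 mm, as it should when flat, and its far edge is about 15 mm clear of the foot.
- **Forces:** wrist force read at most about 2 N wherever I checked. I did not measure the contact force between fingers and module directly.
- **Standing tilt:** I did not measure the tilt angle. I judged it from the pictures, where the upper edge stood near the position expected for about 60 degrees.
- **Bystanders:** glue and servo sit where they did in the pictures at the start. The battery, mount, driver and rib were not measured again, but the arm did not work near them.
- **Disagreement:** in the last top picture the network placed the servo on the module. That is a false report: the picture and the scene camera both show the servo in its old place.

I viewed 10 pictures, which is the full budget.

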